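Clamp and mark a ring through the press guard

ROBOT

A 6-joint arm with a two-finger parallel gripper is mounted at the origin on the work surface. World frame = base frame: x ahead of the robot, y to its left, z up, the work surface at z = 0. Lengths are in mm, angles in rad, forces in N, time in s.
With the tool pointing down it reaches from about 350 to 875 mm from the base axis. Payload 4.2 kg.
Tool frame: the origin (TCP) lies at the very end of the fingers, on their centre line; the grasp point (between the pads) lies 19 mm behind it; z points along the fingers, y is the direction in which the jaws open and shut (so a half turn about z gives the same grasp; the last joint's range is limited). The gripper opens to 85 mm and grips with 20 to 120 N. Pads are 22 mm wide; open, the fingers measure 114 mm over their backs; the gripper's body (76 mm by 85 mm) begins 54 mm behind the grasp point. The pads swing forward as they close: fully open they stand 13 mm farther back than shut.
Start: joints at [-1.017, 0.385, 0.008, 0, -1.194, -0.259], TCP at [181.609, -598.011, 231.312] pointing down, gripper open.
Joint ranges: [-3.14, 3.14], [-1.21, 2.06], [-1.07, 1.41], [-3.16, 2.05], [-2.99, -0.16], [-3.1, 3.1]. Speed limits (rad/s): [2.79, 2.79, 3.14, 3.14, 3.14, 3.14].

INTERFACE

Orientations are given as a rotation vector (axis times angle).
In Python, from plant import bot gives the robot as it stands. The module is installed in compiled form; this text tells all that it offers.
- The arm moves only by the tool jog_arm, never from a script. Its argument "motion" is a list of rows, each a list of 3 entries, a list of its own where there are three numbers: the finger opening in m, from 0 to 0.0854, then the shift along the tool's x, y, z in m, then the turn, a rotation vector about the tool's x, y, z in rad. In form: [[gripper, [tx, ty, tz], [wx, wy, wz]], ...]. A call has 1 to 20 rows; each row shifts and turns the pose as measured when the row begins, along the tool's axes as they then stand; what a row does not reach is not made up. A row lasts 1/10 s, in which the tool goes at most 50 mm and 8.59 degrees, less where a joint would pass 70% of its speed; a pose out of reach is approached as far as the arm can. A call is refused whole if a number of a shift passes 0.05 or a number of a turn 0.15, either way. A call with a gripper value outside its range is refused whole. The fingers move at their own pace and stop on an object; "squeeze" is the grip in N (left out, the last holds). Time passes only in rows, so rows that do not move let the fingers close. It gives the time, the measured TCP pose, the force and the opening at its end, in the units of the state.
- bot.read_state(): the state, without advancing time (a new reading comes with each control period).
- bot.capture(name): name is "scene" or "top" or "wrist"; returns a dict with "img" (420x560x3 uint8, blue, green, red), "depth" (420x560 float32, mm along the optical axis (not along the pixel's ray), 0 where there is no reading), "K" (3x3 intrinsics, pixels), "R" (3x3) and "t" (3): a world point X has camera coordinates R X + t; the wrist camera has in their place "hand_eye" (4x4, takes a point from camera to tool coordinates, whose origin is the TCP and whose axes are the flange's). Camera axes: x right, y down, z forward; pixel columns grow to the right and rows downward; lengths in mm; the calibration is good to about 2 mm. A picture is of the moment at which its call begins: read the wrist's pose just before it.
- bot.sign_off(): hands the job in, once; it reports no verdict.
The state is a dict: "time": time; "qpos": joint angles; "joint_velocities": joint speeds; "effort": joint torques, N m; "ee_pos": TCP position; "eef_rot": TCP orientation; "force": force on the tool from outside, world axes, zero at the start; "torque": the same for the moment, N m; "opening": finger opening in mm.
Only numpy, scipy, OpenCV 4.12 (cv2) and the standard library are available. Lean on these libraries where they do the work, as an engineer would, in place of code of your own. Each camera call takes 0.05 s, during which the arm holds its last target. There are 200 camera calls.

TASK

A ring sits ready in the small marking press: with closed fingertips, reach down through the guard's window over the round-knobbed clamp lever and press that lever fully down, where it stays. Then reach through the other window, press the flat-paddled stamp lever fully down, keep it down for at least a full second and let it come back up by itself. Do not touch the guard or any other part of the press, do not force the levers or press the stamp before the ring is clamped, grip and lift nothing, and leave the jar, hammer and box beside the press where they are.

Things in the scene. Friction and masses are not known exactly. Their poses are not given: they have to be found in the camera images.
- press: Fixed press: white housing 245 x 250 x 100 mm high; on it a steel guard with clear panes, its top a 12 mm thick frame with two windows, top face 170 mm above the bench, covering x -66 to +105, y -108 to +108 mm. Behind it a punch over the ring, no higher. Origin on the bench under the middle of the bar between the windows; -x its front, +y its left, z up.
- window_left (a point): Middle of the left (+y) window, level with the guard's top face. Opening 100 mm along the press's x, 84 mm along its y; steel bars 16 mm wide at front, at the sides and between the windows, 55 mm wide at the back. Axes as the press.
- window_right (a point): Middle of the right (-y) window, alike, 100 mm from the left one.
- clamp_lever (a joint): Clamp lever's angle, rad: 0 up, 0.30 fully down on its stop; starts at 0 to 0.08. Stays where it is left; takes about 4 N at its knob. It is under either window. Its pivot is under the guard's back bar, 130 mm above the bench; the lever reaches 85 mm from it towards the press's front. Bears 60 N.
- clamp_pad (a point): Middle of the top of the clamp lever's round black knob (disc, 30 mm across, 14 mm thick), within 12 mm of its window's middle in plan. Height above the bench 153 mm at angle 0 (17 mm below the guard's top face), 127 mm at 0.30 (43 mm below); moves under 4 mm in plan. Its face tilts 0.15 rad up towards the front at 0, down at 0.30.
- stamp_lever (a joint): Stamp lever's angle, rad: 0 up, 0.30 fully down on its stop; starts at 0. Spring-loaded, returns to 0 when let go; takes about 4 N at its paddle to start, 8 N to hold down. It is under the window that the clamp lever is not under; pivot and length as the clamp lever's. Bears 60 N.
- stamp_pad (a point): Middle of the top face of the stamp lever's flat rectangular black paddle (30 mm along the lever, 46 mm across, 10 mm thick), within 12 mm of the middle of its window in plan. Heights, travel and tilt as the clamp pad.
- jar: Loose amber glass jar with white cap, 44 mm in diameter, 55 mm high, beside the press. Origin at the centre of its underside.
- hammer: Loose small hammer lying on the bench beside the press, 190 mm long, along its own x.
- ring_box: Loose closed wooden box, 70 x 55 x 37 mm, beside the press. Origin at the centre of its underside.

How it is judged (in metres and radians):
On the way, in this order (a step that is already met when the one before it is completed fails the run):
1. the clamp lever is fully down (value of joint clamp_lever above 0.26 rad), for 0.2 s.
2. the stamp lever is fully down for a second, with the clamp still down (value of joint each of stamp_lever, clamp_lever above 0.26 rad), for 1 s.
3. the stamp lever is back up (value of joint stamp_lever below 0.05 rad), for 0.2 s.
At the end, for the whole second after the job is handed in: The clamp lever is down (above 0.26 of 0.30 rad), and the stamp lever, after a second held down (above 0.26 rad), is back up (below 0.05 rad) (value of joint clamp_lever above 0.26 rad and value of joint stamp_lever below 0.05 rad); the robot touches nothing.
It fails at once if the press or its guard was touched (contact force between any of the fingers, the arm and press above 0.5 N).
It fails at once if the stamp lever was pressed (past 0.08 rad) while the clamp was not down (under 0.24 rad) (value of joint stamp_lever above 0.08 rad and value of joint clamp_lever below 0.24 rad).
It fails at once if a lever was gripped or forced (over 60 N) (contact force between anything else and clamp_lever above 60 N or contact force between anything else and stamp_lever above 60 N).
It fails at once if the jar, hammer or box was moved more than 15 mm (distance of any of jar, hammer, ring_box from where it was at the start of the episode above 0.015 m).
It also fails if it takes over 46 s, if anything falls off the work surface, if the arm or the gripper's body presses on something with over 40 N, if the wrist force passes 120 N, or if a joint passes its speed limit or range.

## Working session

There is one attempt and no reset: what is moved stays moved. The work goes in short steps, Python scripts to look and compute and a tool call to move; the robot and the scene stay as the last step left them, time stands still between calls to the robot, and variables do not carry over. Pictures are saved under pics/ and viewed, about 8 in all and at most 12, crops included, and the job is handed in when it is done.

Besides the shell and the picture viewer there is one more tool, called after "Emit:" as name([rows], argument=value, ...), one row to a line, values as JSON. jog_arm: Moves the arm, as the interface text tells. Its arguments: {"type":"object","properties":{"motion":{"type":"array"},"squeeze":{"type":"number"}},"required":["motion"]}

```bash
mkdir -p pics
python3 - <<'E'
from plant import bot
import cv2,numpy as np
s=bot.read_state();print(s)
for n in ("scene","top"):
    c=bot.capture(n);cv2.imwrite(f"pics/{n}0.png",c["img"]);np.savez(n+"0.npz",**c);print(n,c["K"],c["R"],c["t"])
E
```

```text
{'time': 0.0, 'qpos': array([-1.01738760e+00,  3.85560306e-01,  6.60302957e-03, -5.02475151e-04,
       -1.19400992e+00, -2.58569024e-01]), 'joint_velocities': array([-0.00134345, -0.00124324,  0.00025061,  0.00090076,  0.00059794,
        0.00080873]), 'effort': array([-3.04962361e-05, -3.92285979e+01,  1.88406640e+01,  4.18648347e+00,
       -4.59177376e-03,  8.52079665e-06]), 'ee_pos': array([ 181.4400134 , -597.45933448,  230.20989402]), 'eef_rot': array([ 0.46110624, -3.10713421, -0.00342206]), 'force': array([0.56400652, 0.23849195, 0.00377436]), 'torque': array([-0.01502657, -0.02571923, -0.03649765]), 'opening': 85.51323666432607}
scene [[442.980185     0.         279.15153927]
 [  0.         442.980185   204.10123879]
 [  0.           0.           1.        ]] [[-0.76766817  0.64082297  0.0056132 ]
 [ 0.39990811  0.48587391 -0.7771744 ]
 [-0.50075851 -0.59436728 -0.62926024]] [ 438.49997214 -171.12275543 1361.23376532]
top [[496.67149299   0.         285.3729281 ]
 [  0.         496.67149299 198.88429642]
 [  0.           0.           1.        ]] [[ 1.74476548e-02 -9.99846366e-01  1.68031402e-03]
 [-9.93855049e-01 -1.75267790e-02 -1.09292973e-01]
 [ 1.09305632e-01  2.36917487e-04 -9.94008160e-01]] [  39.54474257  619.64388209 1026.08587816]
```

View pics/scene0.png

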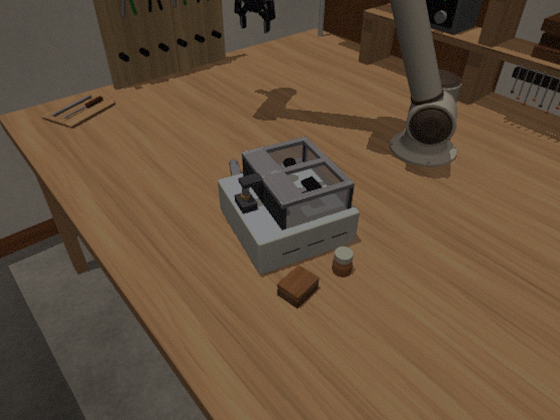

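View pics/top0.png

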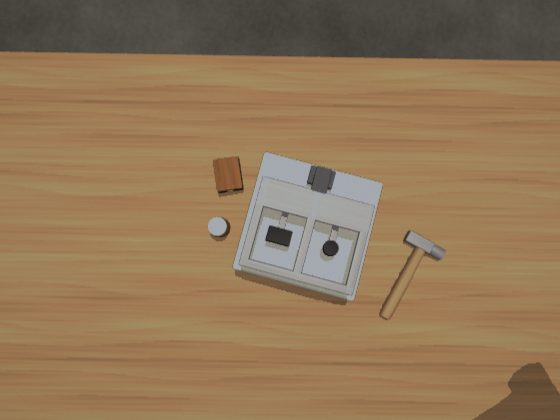

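Top view: the flat paddle is at about (279,236) under the left window, the round knob at about (331,248) under the right. The press front faces the robot. The jar is at (218,228), the box at (228,175) and the hammer at (410,275). Next I measure the pads and guard from colour and depth.

```bash
cat > h.py <<'E'
import numpy as np,cv2
def ray(c,uv,z):
    "pixels -> world points on the plane at height z (mm)"
    uv=np.atleast_2d(uv).astype(float);R,t=c["R"],c["t"]
    d=np.c_[uv,np.ones(len(uv))]@np.linalg.inv(c["K"]).T@R
    o=-R.T@t
    return o+d*((z-o[2])/d[:,2])[:,None]
def cloud(c):
    h,w=c["depth"].shape;u,v=np.meshgrid(np.arange(w),np.arange(h))
    p=np.stack([u,v,np.ones_like(u)],-1)@np.linalg.inv(c["K"]).T*c["depth"][...,None]
    return (p-c["t"])@c["R"]
E
python3 - <<'E'
from h import *
c=dict(np.load("top0.npz"));P=cloud(c);Z=P[...,2]
# guard top by depth
m=((Z>160)&(Z<182)).astype(np.uint8);m[:150]=0;m[310:]=0;m[:,:230]=0;m[:,390:]=0
print("guard px",m.sum(),"z",np.median(Z[m>0]))
q=P[m>0][:,:2].astype(np.float32);r=cv2.minAreaRect(q);print("guard rect",r)
g=c["img"].max(2)
b=((g<50)).astype(np.uint8);b[:190]=0;b[285:]=0;b[:,:255]=0;b[:,365:]=0
n,l,st,ce=cv2.connectedComponentsWithStats(b)
for i in range(1,n):
    if st[i,4]>40:print(st[i],ce[i],"z",np.percentile(Z[l==i],[5,50,95]),ray(c,ce[i],150)[0])
im=cv2.resize(c["img"][140:310,225:395],None,fx=3.4,fy=3.4,interpolation=cv2.INTER_CUBIC)
mm=cv2.resize(m[140:310,225:395],None,fx=3.4,fy=3.4,interpolation=0)
im2=im.copy();im2[mm>0]=im2[mm>0]//2+np.array([0,0,110],np.uint8)
cv2.imwrite("pics/crop0.png",np.hstack([cv2.resize(im,(400,400)),cv2.resize(im2,(400,400))]))
E
```

```text
guard px 6312 z 170.08020920355045
guard rect ((560.7432250976562, 4.5294189453125), (216.17446899414062, 216.14230346679688), 75.97732543945312)
[267 226  16  10  62] [273.80645161 229.93548387] z [149.04627257 151.69327688 154.70289264] [546.79722724  71.16352345 150.        ]
[326 241  12  10  45] [332.37777778 244.22222222] z [147.95462826 150.21470004 153.85317738] [521.88850631 -39.4989984  150.        ]
```

View pics/crop0.png

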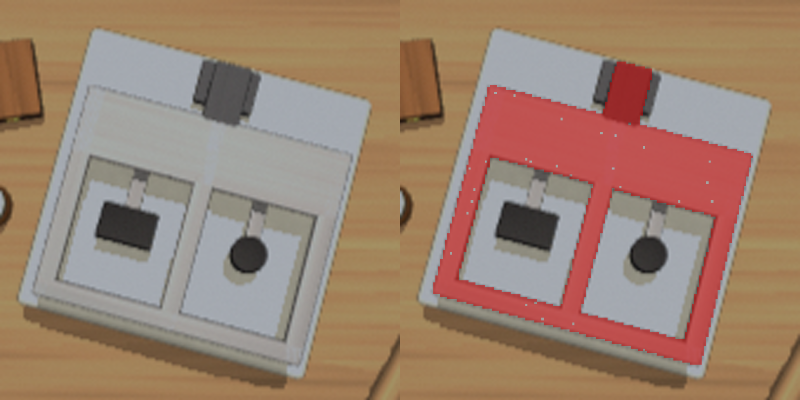

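The crop confirms the guard mask: top at 170.1 mm and a rectangle 216 mm across, as given. The mask also includes the punch. Next come the window holes, the yaw and the pad centres.

Run:
```python
from h import *
from scipy.spatial.transform import Rotation as Ro
c=dict(np.load("top0.npz"));P=cloud(c);Z=P[...,2]
m=((Z>160)&(Z<182)).astype(np.uint8);m[:150]=0;m[310:]=0;m[:,:230]=0;m[:,390:]=0
m=cv2.morphologyEx(m,cv2.MORPH_CLOSE,np.ones((3,3)))
n,l,st,ce=cv2.connectedComponentsWithStats(1-m,connectivity=4)
g=c["img"].max(2)
for i in range(1,n):
    if 800<st[i,4]<8000:
        v,u=np.nonzero(l==i);W=ray(c,np.c_[u,v],170)[:,:2].astype(np.float32)
        r=cv2.minAreaRect(W);print("window",r,"px",st[i,4])
        k=(l==i)&(g<75)&(Z>138)&(Z<165)
        k=cv2.morphologyEx(k.astype(np.uint8),cv2.MORPH_OPEN,np.ones((3,3)))>0
        p=P[k];r2=cv2.minAreaRect(p[:,:2].astype(np.float32));print("  pad",k.sum(),r2,"mean",p.mean(0),"med z",np.median(p[:,2]))
        A=np.c_[p[:,:2]-p[:,:2].mean(0),np.ones(len(p))];print("  slope",np.linalg.lstsq(A,p[:,2],rcond=None)[0])
from plant import bot
s=bot.read_state();R=Ro.from_rotvec(s["eef_rot"]).as_matrix();print(R.round(3))
```

```text
window ((531.745361328125, 62.94475555419922), (83.41271209716797, 98.97014617919922), 76.03125) px 2429
  pad 361 ((536.3942260742188, 62.22533416748047), (44.50107955932617, 29.178068161010742), 76.71543884277344) mean [536.23718399  62.09962285 152.68414728] med z 152.80988127251663
  slope [-1.09525056e-01  3.70844515e-02  1.52684147e+02]
window ((507.7801208496094, -33.43439483642578), (83.41104888916016, 99.06602478027344), 75.92648315429688) px 2443
  pad 180 ((514.7449340820312, -35.098052978515625), (26.191904067993164, 26.78534507751465), 0.8297052979469299) mean [515.07743295 -35.13093331 151.3784801 ] med z 151.35354823529877
  slope [-6.28504307e-02  1.10093662e-02  1.51378480e+02]
[[-0.957 -0.29  -0.001]
 [-0.29   0.957  0.002]
 [ 0.     0.002 -1.   ]]
```

Emit:
jog_arm([
  [0,[-0.034,0.031,0],[0,0,0]],
  [0,[-0.034,0.031,0],[0,0,0]],
  [0,[-0.034,0.031,0],[0,0,0]],
  [0,[-0.034,0.031,0],[0,0,0]],
  [0,[-0.034,0.031,0],[0,0,0]],
  [0,[-0.034,0.031,0],[0,0,0]],
  [0,[-0.034,0.031,0],[0,0,0]],
  [0,[-0.034,0.031,0],[0,0,0]],
  [0,[-0.034,0.031,0],[0,0,0]],
  [0,[-0.034,0.031,0],[0,0,0]],
  [0,[-0.034,0.031,0],[0,0,0]],
  [0,[-0.034,0.031,0],[0,0,0]],
  [0,[-0.034,0.031,0],[0,0,0]],
  [0,[0,0,0],[0,0,0.135]],
  [0,[0,0,0],[0,0,0.135]],
  [0,[0,0,0],[0,0,0.135]],
  [0,[0,0,0],[0,0,0.135]],
  [0,[0,0,0],[0,0,0]],
])

```text
time: 1.9
ee_pos: [496.2, -60.8, 223.2]
eef_rot: [-0.416, -3.101, -0.011]
force: [0.3, 0.2, 0.2]
opening: -0.3
```

```bash
cat >> h.py <<'E'
from scipy.spatial.transform import Rotation as Ro
def go(s,target,yaw_y=None):
    "tool-axis shift (m) and turn (rad) to target, tool down, tool y at world angle yaw_y (deg)"
    R=Ro.from_rotvec(s["eef_rot"]).as_matrix()
    print("pos",s["ee_pos"].round(1),"shift mm",(R.T@(np.array(target)-s["ee_pos"])).round(1))
    if yaw_y is not None:
        a=np.radians(yaw_y);y=np.array([np.cos(a),np.sin(a),0]);z=np.array([0,0,-1.])
        print("turn",(Ro.from_matrix(R.T@np.c_[np.cross(y,z),y,z]).as_rotvec()).round(4))
E
python3 - <<'E'
from h import *
from plant import bot
s=bot.read_state();c=bot.capture("wrist")
go(s,[515,-35,200],76.03)
R=Ro.from_rotvec(s["eef_rot"]).as_matrix();H=c["hand_eye"]
c["R"]=(R@H[:3,:3]).T;c["t"]=-c["R"]@(R@H[:3,3]+s["ee_pos"])
P=cloud(c);Z=P[...,2];g=c["img"].max(2);ok=c["depth"]>0
cv2.imwrite("pics/w1.png",c["img"])
k=ok&(g<75)&(Z>138)&(Z<163)&(abs(P[...,0]-520)<60)
n,l,st,ce=cv2.connectedComponentsWithStats(k.astype(np.uint8))
for i in range(1,n):
    if st[i,4]>200:p=P[l==i];print(st[i],p.mean(0).round(1),cv2.minAreaRect(p[:,:2].astype(np.float32)))
G=ok&(Z>164)&(Z<176)&(P[...,0]>440)&(P[...,0]<660);print("guard z",np.median(Z[G]),G.sum())
s2=bot.capture("scene");cv2.imwrite("pics/s1.png",cv2.resize(s2["img"][120:280,200:480],None,fx=2.7,fy=2.7))
E
```

```text
pos [496.2 -60.8 223.2] shift mm [-11.6  29.7  23.2]
turn [ 0.0054 -0.0133 -0.0228]
[ 435  204   85   80 3547] [532.4  61.7 152.4] ((547.4810180664062, 59.83375549316406), (46.946651458740234, 59.41730499267578), 76.49072265625)
[ 296  210   45   48 1690] [510.3 -34.4 151.2] ((511.9540100097656, -34.333499908447266), (29.9764461517334, 28.026105880737305), 7.241787433624268)
[544 211  16  78 308] [557.3 101.4 161. ] ((556.59228515625, 105.88927459716797), (11.116120338439941, 50.11191177368164), 75.97958374023438)
guard z 170.19764695569157 28058
```

View pics/w1.png

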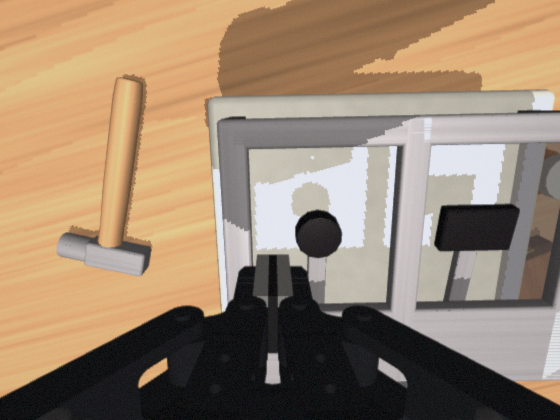

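View pics/s1.png

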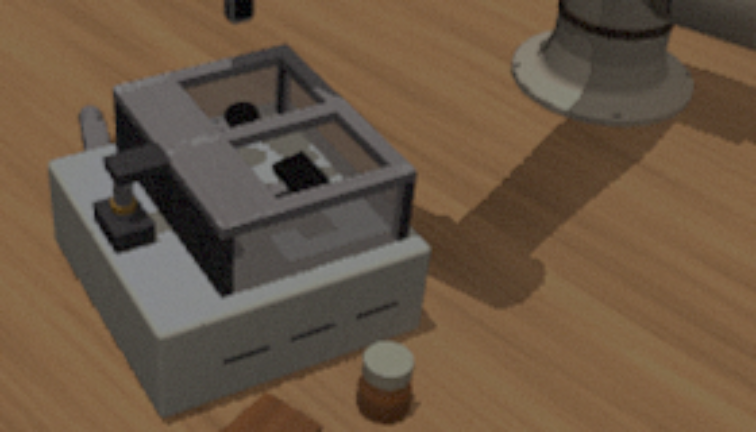

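Wrist view: the closed fingertips end at about (272,258), just short of the knob at (318,234); the paddle is at (477,228). The hammer is clear on the left. The gripper linkage spreads wide behind the tips, so I check its profile from depth against the window half-widths.

Run:
```python
from h import *
from plant import bot
s=bot.read_state();c=bot.capture("wrist");H=c["hand_eye"]
c["R"]=H[:3,:3].T;c["t"]=-c["R"]@H[:3,3]
T=cloud(c);q=T[(c["depth"]>0)&(T[...,2]<15)]
for z in range(-110,15,10):
    p=q[(q[:,2]>=z)&(q[:,2]<z+10)]
    if len(p)>20:print(z,len(p),"x",np.percentile(p[:,0],[0.5,99.5]).round(0),"y",np.percentile(p[:,1],[0.5,99.5]).round(0))
go(s,[512.5,-34.7,200],76.03)
```

```text
-100 1089 x [17. 21.] y [-18.  19.]
-90 11396 x [ 7. 19.] y [-55.  58.]
-80 13645 x [-3. 19.] y [-54.  54.]
-70 7276 x [-7. 19.] y [-46.  47.]
-60 8627 x [-7. 15.] y [-38.  38.]
-50 2798 x [-10.  15.] y [-31.  31.]
-40 1218 x [-10.  13.] y [-13.  14.]
-30 959 x [ 7. 13.] y [-13.  14.]
-20 771 x [ 7. 13.] y [-13.  14.]
-10 276 x [ 8. 13.] y [-12.  13.]
pos [496.3 -61.  223.3] shift mm [-9.1 29.5 23.4]
turn [ 0.0054 -0.013  -0.0202]
```

The linkage is only ±31 mm wide at 43 mm behind the tips, against a half-window of 42 mm, so it fits. Aligning over the knob.

Emit:
jog_arm([
  [0,[-0.005,0.015,0],[0.003,-0.007,-0.01]],
  [0,[-0.004,0.0145,0],[0.0024,-0.006,-0.01]],
  [0,[0,0,0.01],[0,0,0]],
  [0,[0,0,0.01],[0,0,0]],
  [0,[0,0,0],[0,0,0]],
  [0,[0,0,0],[0,0,0]],
])

```text
time: 2.65
ee_pos: [513.8, -32.3, 201.2]
eef_rot: [0.373, 3.119, -0.001]
force: [0.3, -0.2, -0.0]
opening: 0.2
```

Run:
```python
from h import *
from plant import bot
s=bot.read_state();go(s,[512.5,-34.7,160],76.03);print(s["force"],s["time"])
```

```text
pos [513.8 -32.3 201.2] shift mm [ 0.7 -2.6 41.2]
turn [-0.0007  0.0002  0.0061]
[ 0.34423155 -0.23663931 -0.03898025] 2.65
```

Emit:
jog_arm([
  [0,[0.001,-0.002,0.01],[0,0,0.006]],
  [0,[0,-0.0006,0.01],[0,0,0]],
  [0,[0,0,0.01],[0,0,0]],
  [0,[0,0,0.01],[0,0,0]],
  [0,[0,0,0],[0,0,0]],
])

```text
time: 3.15
ee_pos: [511.2, -35.6, 157.4]
eef_rot: [-0.385, -3.117, 0.001]
force: [0.4, 0.8, -0.0]
opening: 0.0
```

Run:
```python
from h import *
from plant import bot
s=bot.read_state();go(s,[512.5,-34.7,129],76.03);print(s["force"],s["time"])
```

```text
pos [511.2 -35.6 157.4] shift mm [-1.1  1.2 28.4]
turn [-0.001  -0.0009 -0.0018]
[ 0.35652132  0.80613698 -0.01729909] 3.15
```

Emit:
jog_arm([
  [0,[-0.001,0.001,0.004],[0,0,0]],
  [0,[0,0,0.004],[0,0,0]],
  [0,[0,0,0.004],[0,0,0]],
  [0,[0,0,0.004],[0,0,0]],
  [0,[0,0,0.004],[0,0,0]],
  [0,[0,0,0.003],[0,0,0]],
  [0,[0,0,0],[0,0,0]],
])

```text
time: 3.85
ee_pos: [511.7, -34.7, 134.1]
eef_rot: [-0.384, -3.116, 0.002]
force: [-1.9, -0.3, 2.4]
opening: 0.1
```

Emit:
jog_arm([
  [0,[0,0,0.002],[0,0,0]],
  [0,[0,0,0.002],[0,0,0]],
  [0,[0,0,0],[0,0,0]],
])

```text
time: 4.15
ee_pos: [511.7, -34.7, 129.9]
eef_rot: [-0.384, -3.116, 0.002]
force: [-2.0, 0.1, 2.1]
opening: 0.3
```

Emit:
jog_arm([
  [0,[0,0,0.0015],[0,0,0]],
  [0,[0,0,0],[0,0,0]],
])

```text
time: 4.35
ee_pos: [511.7, -34.8, 128.3]
eef_rot: [-0.384, -3.116, 0.002]
force: [-2.4, 1.2, 2.7]
opening: 0.2
```

Emit:
jog_arm([
  [0,[0,0,0.001],[0,0,0]],
  [0,[0,0,0.0],[0,0,0]],
])

```text
time: 4.55
ee_pos: [511.7, -34.8, 128.3]
eef_rot: [-0.383, -3.116, 0.002]
force: [-2.8, 1.6, 2.7]
opening: 0.1
```

Emit:
jog_arm([
  [0,[0,0,0.0015],[0,0,0]],
  [0,[0,0,0.0],[0,0,0]],
  [0,[0,0,0.0],[0,0,0]],
])

```text
time: 4.85
ee_pos: [511.8, -34.8, 128.3]
eef_rot: [-0.382, -3.117, 0.003]
force: [-2.8, 0.8, 2.3]
opening: -0.2
```

Emit:
jog_arm([
  [0,[0,0,0.0025],[0,0,0]],
])

```text
time: 4.95
ee_pos: [512.0, -34.9, 127.5]
eef_rot: [-0.381, -3.118, 0.004]
force: [-10.9, 4.7, 26.3]
opening: 0.4
```

26 N at 127.5 mm means the clamp is on its stop. Retracting straight up.

Emit:
jog_arm([
  [0,[0,0,-0.008],[0,0,0]],
  [0,[0,0,-0.02],[0,0,0]],
  [0,[0,0,-0.025],[0,0,0]],
  [0,[0,0,-0.025],[0,0,0]],
  [0,[0,0,0],[0,0,0]],
])

```text
time: 5.45
ee_pos: [515.2, -34.6, 207.1]
eef_rot: [0.38, 3.113, -0.003]
force: [0.5, -0.6, 0.8]
opening: -0.4
```

Run:
```python
from h import *
from plant import bot
s=bot.read_state();go(s,[534.5,62,200],76.03);print(s["force"],s["time"])
c=bot.capture("wrist")
R=Ro.from_rotvec(s["eef_rot"]).as_matrix();H=c["hand_eye"]
c["R"]=(R@H[:3,:3]).T;c["t"]=-c["R"]@(R@H[:3,3]+s["ee_pos"])
P=cloud(c);Z=P[...,2];g=c["img"].max(2);ok=c["depth"]>0
cv2.imwrite("pics/w2.png",c["img"])
k=ok&(g<75)&(Z>110)&(Z<158)&(abs(P[...,0]-520)<70)
n,l,st,ce=cv2.connectedComponentsWithStats(k.astype(np.uint8))
for i in range(1,n):
    if st[i,4]>150:p=P[l==i];print(st[i],p.mean(0).round(1),np.percentile(p[:,2],[5,95]))
```

```text
pos [515.2 -34.6 207.1] shift mm [ 4.5 98.5  7. ]
turn [-0.001   0.0054  0.0008]
[ 0.47155432 -0.56754287  0.79566491] 5.45
[ 251  188   43   45 1244] [508.3 -33.6 127.1] [124.87160851 129.24190116]
[ 399  196   92  103 4237] [533.5  61.8 152.1] [147.15378007 155.12609834]
```

View pics/w2.png

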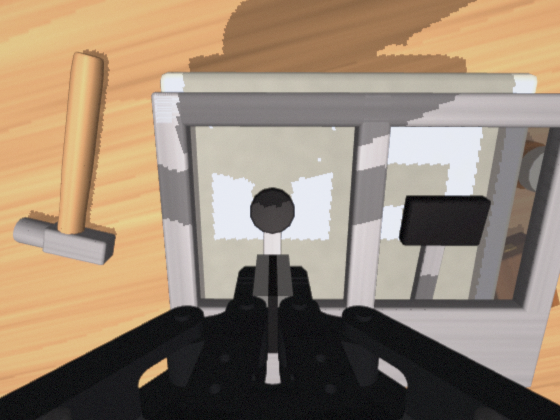

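The wrist view shows the knob at (272,210), its top at 127.1 mm, so the clamp is fully down and stays there. The paddle at (444,220) is still up at 152 mm. Moving over the paddle.

Emit:
jog_arm([
  [0,[0.0015,0.033,0],[0,0.005,0]],
  [0,[0.0015,0.033,0],[0,0,0]],
  [0,[0.0015,0.0325,0],[0,0,0]],
  [0,[0,0,0],[0,0,0]],
  [0,[0,0,0],[0,0,0]],
])

```text
time: 6.0
ee_pos: [533.2, 64.3, 198.9]
eef_rot: [-0.387, -3.109, 0.004]
force: [0.4, -0.5, -0.3]
opening: 0.3
```

Run:
```python
from h import *
from plant import bot
s=bot.read_state();go(s,[534,62,160],76.03);print(s["force"],s["time"])
```

```text
pos [533.2  64.3 198.9] shift mm [-1.7 -1.9 38.9]
turn [-0.0036 -0.0082 -0.0037]
[ 0.4217579  -0.45755925 -0.29139302] 6.0
```

Emit:
jog_arm([
  [0,[-0.0012,-0.002,0.01],[-0.0036,-0.008,-0.0037]],
  [0,[0,0,0.01],[0,0,0]],
  [0,[0,0,0.01],[0,0,0]],
  [0,[0,0,0.008],[0,0,0]],
  [0,[0,0,0],[0,0,0]],
])

```text
time: 6.5
ee_pos: [532.4, 59.2, 155.9]
eef_rot: [-0.387, -3.114, 0.003]
force: [-0.2, 0.0, 0.1]
opening: -0.0
```

Run:
```python
from h import *
from plant import bot
s=bot.read_state();go(s,[534,62,129],76.03);print(s["force"],s["time"])
```

```text
pos [532.4  59.2 155.9] shift mm [-1.   3.2 26.9]
turn [-0.0023 -0.0037 -0.0034]
[-0.20630148  0.01731488  0.10824106] 6.5
```

Emit:
jog_arm([
  [0,[-0.001,0.003,0.001],[0,0,0]],
  [0,[0,0,0.004],[0,0,0]],
  [0,[0,0,0.004],[0,0,0]],
  [0,[0,0,0.004],[0,0,0]],
  [0,[0,0,0.004],[0,0,0]],
  [0,[0,0,0.004],[0,0,0]],
  [0,[0,0,0.003],[0,0,0]],
  [0,[0,0,0.001],[0,0,0]],
])

```text
time: 7.3
ee_pos: [533.6, 62.3, 133.1]
eef_rot: [-0.385, -3.115, 0.003]
force: [-3.8, 0.9, 7.0]
opening: 0.4
```

Emit:
jog_arm([
  [0,[0,0,0.002],[0,0,0]],
  [0,[0,0,0.002],[0,0,0]],
  [0,[0,0,0.002],[0,0,0]],
])

```text
time: 7.6
ee_pos: [533.6, 62.3, 129.0]
eef_rot: [-0.383, -3.117, 0.003]
force: [-4.5, 1.5, 7.8]
opening: -0.2
```

Emit:
jog_arm([
  [0,[0,0,0.0015],[0,0,0]],
  [0,[0,0,0.0015],[0,0,0]],
  [0,[0,0,0.0015],[0,0,0]],
])

```text
time: 7.9
ee_pos: [533.6, 62.2, 128.1]
eef_rot: [0.38, 3.118, -0.004]
force: [-7.0, 2.0, 13.3]
opening: 0.0
```

At the stop (13 N at 128 mm). Holding with a light push.

Emit:
jog_arm([
  [0,[0,0,0.0015],[0,0,0]],
  [0,[0,0,0.0015],[0,0,0]],
  [0,[0,0,0.0015],[0,0,0]],
  [0,[0,0,0.0015],[0,0,0]],
  [0,[0,0,0.0015],[0,0,0]],
  [0,[0,0,0.0015],[0,0,0]],
  [0,[0,0,0.0015],[0,0,0]],
])

```text
time: 8.6
ee_pos: [533.6, 62.2, 128.1]
eef_rot: [0.372, 3.113, -0.005]
force: [-5.9, 0.8, 11.9]
opening: 0.2
```

Emit:
jog_arm([
  [0,[0,0,0.0015],[0,0,0]],
  [0,[0,0,0.0015],[0,0,0]],
  [0,[0,0,0.0015],[0,0,0]],
  [0,[0,0,0.0015],[0,0,0]],
  [0,[0,0,0.0015],[0,0,0]],
  [0,[0,0,0.0015],[0,0,0]],
  [0,[0,0,0.0015],[0,0,0]],
  [0,[0,0,0.0015],[0,0,0]],
])

```text
time: 9.4
ee_pos: [533.6, 62.2, 128.1]
eef_rot: [0.362, 3.107, -0.006]
force: [-6.2, 1.4, 13.1]
opening: 0.0
```

Run:
```python
from h import *
from plant import bot
s=bot.read_state();c=bot.capture("wrist")
R=Ro.from_rotvec(s["eef_rot"]).as_matrix();H=c["hand_eye"]
c["R"]=(R@H[:3,:3]).T;c["t"]=-c["R"]@(R@H[:3,3]+s["ee_pos"])
P=cloud(c);Z=P[...,2];g=c["img"].max(2);ok=c["depth"]>0
X=np.array([.970,-.241]);Y=np.array([.241,.970])
a=(P[...,:2]-[533.6,62.2])@X;b=(P[...,:2]-[533.6,62.2])@Y
for lo,hi in((-17,-14),(-14,-11)):
    k=ok&(g<75)&(a>lo)&(a<hi)&(abs(b)<22)&(Z>110)&(Z<160);print(lo,k.sum(),np.percentile(Z[k],[10,50,90]) if k.sum()>5 else "")
for q,(x,y) in {"knob":(511,-34.5)}.items():
    k=ok&(np.hypot(P[...,0]-x,P[...,1]-y)<9)&(g<75);print(q,k.sum(),np.median(Z[k]) if k.any() else "")
```

```text
-17 983 [121.41415562 124.85279953 126.08072321]
-14 1076 [125.30065115 126.48802402 153.29788871]
knob 1289 127.64578625180685
```

Emit:
jog_arm([
  [0,[0,0,0.002],[0,0,0]],
  [0,[0,0,0.002],[0,0,0]],
  [0,[0,0,0.002],[0,0,0]],
  [0,[0,0,0.002],[0,0,0]],
])

```text
time: 9.85
ee_pos: [533.6, 62.2, 127.9]
eef_rot: [0.357, 3.104, -0.007]
force: [-6.6, 1.3, 14.0]
opening: -0.4
```

The paddle's front edge is at about 125 mm, as expected at the stop, and it has been held for about 2 s. Releasing straight up.

Emit:
jog_arm([
  [0,[0,0,-0.006],[0,0,0]],
  [0,[0,0,-0.01],[0,0,0]],
  [0,[0,0,-0.02],[0,0,0]],
  [0,[0,0,-0.02],[0,0,0]],
  [0,[0,0,-0.03],[0,0,0]],
  [0,[0,0,-0.03],[0,0,0]],
  [0,[0,0,0],[0,0,0]],
  [0,[0,0,0],[0,0,0]],
])

```text
time: 10.65
ee_pos: [534.5, 63.6, 248.4]
eef_rot: [0.354, 3.094, -0.001]
force: [0.1, 0.0, -0.5]
opening: 0.1
```

Run:
```python
from h import *
from plant import bot
s=bot.read_state();c=bot.capture("wrist");print(s["ee_pos"],s["force"])
cv2.imwrite("pics/w3.png",c["img"])
R=Ro.from_rotvec(s["eef_rot"]).as_matrix();H=c["hand_eye"]
c["R"]=(R@H[:3,:3]).T;c["t"]=-c["R"]@(R@H[:3,3]+s["ee_pos"])
P=cloud(c);Z=P[...,2];g=c["img"].max(2);ok=c["depth"]>0
for q,(x,y) in {"knob":(510,-34),"paddle":(533,62)}.items():
    k=ok&(np.hypot(P[...,0]-x,P[...,1]-y)<9)&(g<75)&(Z<165);print(q,k.sum(),np.median(Z[k]) if k.any() else "")
a=np.load("top0.npz")["img"].astype(int);b=bot.capture("top")["img"];d=abs(a-b).max(2)
for q,(u,v) in {"jar":(218,228),"box":(228,175),"hammer":(410,270)}.items():print(q,np.median(d[v-12:v+12,u-10:u+10]))
```

```text
[534.51970845  63.59672999 248.39404084] [ 0.12801266  0.04296417 -0.48878413]
knob 447 127.41400438979682
paddle 490 153.19377348733067
jar 47.0
box 7.0
hammer 8.0
```

View pics/w3.png

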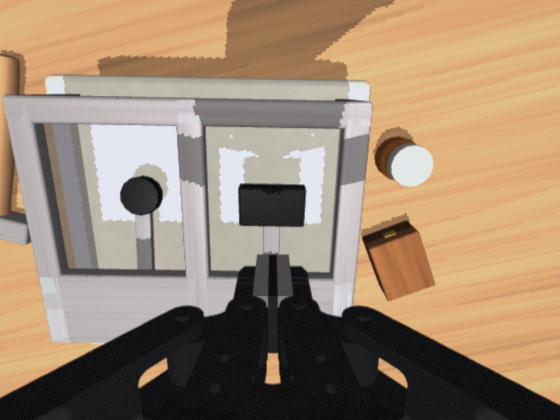

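The wrist view shows the knob low at (141,195) with its top at 127.4 mm, and the paddle back up at (272,205) at 153.2 mm. The jar and box are standing beside the press. Handing in.

```bash
python3 -c "
from plant import bot
print(bot.sign_off(), bot.read_state()['time'])"
```

```text
the job is handed in; nothing more can be done
the job is handed in; nothing more can be done
```

I pressed the clamp lever fully down through the right window. Then I held the stamp lever down through the left window for about 2 s and let it spring back. The job was handed in with about 10.7 s on the robot's clock.

**Last checks:**
- **Clamp:** the knob's top measures 127.4 mm, which is fully down (127 mm expected). It held there through the stamping.
- **Stamp:** while held, the paddle's front edge was at about 125 mm, as expected at its stop. It is now back up at 153.2 mm.
- **Forces:** the highest I read was about 28 N at the clamp's stop and about 16 N on the stamp. I saw no sign of contact with the guard. The gripper now hangs free about 78 mm above it.

**Checks that disagreed or stayed open:**
- **Pad positions:** the top and wrist cameras differed by 3 to 4 mm on the pads, so I aimed between them.
- **Jar, hammer and box:** comparing top views before and after showed little change at the box and hammer but a clear one at the jar. I put that down to the arm's shadow or the arm blocking the view, because the arm never went near the jar and the last wrist picture shows it standing. I did not measure the three positions again.

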